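# Clear the length stop and reset it to the red mark

## Robot

A 6-joint arm with a two-finger parallel gripper is mounted at the origin on the work surface. World frame = base frame: x ahead of the robot, y to its left, z up, the work surface at z = 0. Lengths are in m, angles in rad, forces in N, time in s.
With the tool pointing down it reaches from about 0.35 to 0.775 m from the base axis. Payload 7.3 kg.
Tool frame: the origin (TCP) lies at the very end of the fingers, on their centre line; the grasp point (between the pads) lies 19 mm behind it; z points along the fingers, y is the direction in which the jaws open and shut (so a half turn about z gives the same grasp; the last joint's range is limited). The gripper opens to 92 mm and grips with 3 to 60 N. Pads are 19 mm wide; open, the fingers measure 130 mm over their backs; the gripper's body (75 mm by 190 mm) begins 47 mm behind the grasp point.
Start: joints at [1.162, 0.342, 1.524, -0, 1.275, -0.146], TCP at [0.136, 0.507, 0.227] pointing down, gripper open.
Joint ranges: [-2.53, 2.53], [-0.77, 2.02], [0.04, 2.7], [-1, 4.14], [0.28, 2.66], [-3.11, 3.11]. Speed limits (rad/s): [2.57, 2.57, 3.14, 3.14, 3.14, 3.14].

## Interface

Orientations are given as a rotation vector (axis times angle).
In Python, from station import bot gives the robot as it stands. The module is installed in compiled form; this text tells all that it offers.
- The arm moves only by the tool arm_command, never from a script. Its argument "deltas" is a list of rows, each a list of 7 numbers: the shift along the tool's x, y, z in units of 40 mm (1.0 is 40 mm), then the turn, a rotation vector about the tool's x, y, z in units of 8 degrees (1.0 is 8 degrees), then the gripper command: -1 is fully open, 1 is shut, values between are in proportion. A call has 1 to 20 rows; each row is the pose to reach, as a shift and turn from the pose measured when the call began, along the tool's axes at that moment; what a row does not reach only later rows make up. A row lasts 1/10 s, in which the tool goes at most 50 mm and 8.59 degrees, less where a joint would pass 70% of its speed; a pose out of reach is approached as far as the arm can. A call with a gripper value outside its range is refused whole. The fingers move at their own pace and stop on an object; "newtons" is the grip in N (left out, the last holds). Time passes only in rows, so rows that repeat a pose let the fingers close. It gives the time, the measured TCP pose, the force and the opening at its end, in the units of the state.
- bot.read_state(): the state, without advancing time (a new reading comes with each control period).
- bot.camera(name): name is "scene" or "top" or "wrist"; returns the picture (480x640x3 uint8, red, green, blue); there is no depth.
- bot.camera_model(name): a dict with "fovy" (degrees; the focal length in pixels is half the picture's height over the tangent of half this angle, whatever the lens; pixels are square), "cx", "cy" (the principal point, pixels), "R" (3x3) and "t" (3): a world point X has camera coordinates R X + t; the wrist camera has in their place "mount" (4x4, takes a point from camera to tool coordinates, whose origin is the TCP and whose axes are the flange's). Camera axes: x right, y down, z forward; pixel columns grow to the right and rows downward; lengths in m; the calibration is good to about 2 mm. A picture is of the moment at which its call begins: read the wrist's pose just before it. camera_model takes no time and is no camera call.
- bot.sign_off(): hands the job in, once; it reports no verdict.
Trained networks look in the newest picture that a camera, given by its name, has taken for a name from the list of things; names that differ only in an ending like _2 or _b are one class to them, and where a whole thing is asked for, a point or a joint stands for the part that bears it (a point fixed in the world has none). Each returns a list of dicts, best first, with "p" (0 to 1); they miss things now and then, are a little off and sometimes report something else, mostly with a low value. They report only what shows in the picture. A call takes as long as a camera call.
- bot.search_frame(camera, name): "bbox" ([left, top, right, bottom] in pixels, round what is visible of it).
- bot.masks_of(camera, name): "pixels" (480x640 bool, what is visible of it) and "bbox" ([left, top, right, bottom] in pixels, round what is visible of it).
The state is a dict: "t": time; "joint_positions": joint angles; "qvel": joint speeds; "joint_efforts": joint torques, N m; "position": TCP position; "tcp_rot": TCP orientation; "wrist_force": force on the tool from outside, world axes, zero at the start; "torque": the same for the moment, N m; "gripper_width": finger opening in m.
Only numpy, scipy, OpenCV 4.12 (cv2) and the standard library are available. Lean on these libraries where they do the work, as an engineer would, in place of code of your own. Each camera call takes 0.05 s, during which the arm holds its last target. There are 200 camera calls.

## Task

Someone left the ratchet lying across the length stop: put it away in the red box first. Then swing the clamp lever with the orange crossbar over to unlock the blue carriage, slide the carriage along until its black pointer is over the red mark, and swing the lever back to lock it there. Leave the pliers, screwdriver, steel tube and cup where they are.

Things in the scene. Friction and masses are not known exactly. Their poses are not given: they have to be found in the camera images.
- rail: the length stop's fixed base: a flat aluminium plate 100 (x) x 420 (y) mm, top 12 mm above the bench, with 28 mm high dark end blocks and a white scale strip (32 mm wide, 8 mm high) along its +x edge. Origin: centre of its underside; y runs along the direction in which the carriage slides
- carriage (a joint): position of the blue carriage (block 90 x 50 x 30 mm, on the plate; its top is 42.5 mm above the bench) along the rail's +y, in m; 0 when the carriage is centred 170 mm from the rail's middle towards -y, range 0 to 0.34. About 3 N of friction once unlocked
- pointer (a point): tip of the black pointer that sticks out of the carriage's +x side over the scale strip (4 mm wide, 15 mm above the bench)
- mark: the red mark on the white scale strip: a flat red plate 30 (x) x 10 (y) x 1.5 mm, fixed; origin at the centre of its underside, its y along the rail
- lever (a joint): angle of the clamp lever (a bail with two arms and a crossbar) on the carriage, rad: 0 locked (leaning 0.6 rad from upright towards the rail's -x), 1.2 unlocked (leaning 0.6 rad towards the rail's +x). It turns about an axis along the rail's y, 55 mm above the bench and on the carriage's middle line, and stays where it is left; 1 to 3 N at the crossbar turns it. Locked, it brakes the carriage
- lever_grip (a point): middle of the lever's orange crossbar, which joins its two steel arms: a round bar of 16 mm diameter and 62 mm length along the rail's y, 48 mm free between the arms, 65 mm from the lever's axis. Nothing stands between the arms below it down to 62 mm above the bench
- ratchet: ratchet wrench lying flat across the rail: black grip 100 x 26 mm with a yellow band near its end, round steel head of 34 mm diameter at its +x end; 145 mm long and 24 mm high, about 0.25 kg. Origin at its underside, near its centre of mass, 72 mm from either end; the grip's width is along its y
- red_box: open red box 200 (x) x 140 (y) x 45 mm high, wall and floor 5 mm, fixed; origin at the centre of its underside. Empty
- blue_box: open blue box of the same size and form, fixed; not to be used
- pliers: yellow-handled pliers lying on the bench beyond the rail, 165 mm long, 14 mm high
- screwdriver: red-handled screwdriver lying on the bench beyond the rail
- tube: dark steel tube standing upright, diameter 32 mm, 110 mm high
- cup: grey plastic cup, diameter 70 mm, 80 mm high

How it is judged:
On the way, in this order (a step that is already met when the one before it is completed fails the run):
1. the ratchet lies in the red box, let go (x of ratchet in the frame of red_box between -0.09 and 0.09 m and y of ratchet in the frame of red_box between -0.06 and 0.06 m and z of ratchet in the frame of red_box below 0.035 m and contact force between the fingers and ratchet below 0.1 N and linear speed of ratchet below 0.03 m/s), for 0.2 s.
2. then the clamp lever is swung over to unlocked (beyond 1.0 rad of its 1.2) (value of joint lever above 1 rad), for 0.1 s.
3. then, still unlocked, the carriage's pointer is brought to rest within 5 mm of the middle of the red mark, along the rail (value of joint lever above 0.8 rad and y of pointer in the frame of mark between -0.005 and 0.005 m and velocity of joint carriage between -0.01 and 0.01 m/s), for 0.2 s.
4. then the lever is swung back to locked (below 0.12 rad) (value of joint lever below 0.12 rad), for 0.2 s.
At the end, for the whole second after the job is handed in: The ratchet rests on the red box's floor, level to 15 degrees (no end propped on the rim); the pointer is within 5 mm of the red mark's middle, measured along the rail; the lever is locked again (below 0.12 rad); everything is let go (value of joint lever below 0.12 rad and y of pointer in the frame of mark between -0.005 and 0.005 m and x of ratchet in the frame of red_box between -0.09 and 0.09 m and y of ratchet in the frame of red_box between -0.06 and 0.06 m and z of ratchet in the frame of red_box below 0.035 m and angle between ratchet's own x axis and vertical between 1.3 and 1.84 rad and linear speed of ratchet below 0.03 m/s); the robot touches nothing.
It fails at once if the pliers, screwdriver, tube or cup moved more than 30 mm (distance of any of pliers, screwdriver, tube, cup from where it was at the start of the episode above 0.03 m).
It also fails if it takes over 61 s, if anything falls off the work surface, if the arm or the gripper's body presses on something with over 40 N, if the wrist force passes 120 N, or if a joint passes its speed limit or range.

## Working session

There is one attempt and no reset: what is moved stays moved. The work goes in short steps, Python scripts to look and compute and a tool call to move; the robot and the scene stay as the last step left them, time stands still between calls to the robot, and variables do not carry over. Pictures are saved under pics/ and viewed, about 8 in all and at most 12, crops included, and the job is handed in when it is done.

Besides the shell and the picture viewer there is one more tool, called as name(argument=value, ...) on one line, values as JSON. arm_command: Moves the arm, as the interface text tells. Its arguments: {"type":"object","properties":{"deltas":{"type":"array"},"newtons":{"type":"number"}},"required":["deltas"]}

```bash
mkdir -p pics
cat > h.py <<'E'
import numpy as np, cv2
from scipy.spatial.transform import Rotation as Ro
from station import bot
def cam(n):
    m=bot.camera_model(n); f=240/np.tan(np.radians(m['fovy'])/2)
    if 'R' in m and m['R'] is not None: R=np.array(m['R']);t=np.array(m['t'])
    else:
        s=bot.read_state(); M=np.array(m['mount']); Rt=Ro.from_rotvec(s['tcp_rot']).as_matrix()
        Rc=Rt@M[:3,:3]; c=Rt@M[:3,3]+np.array(s['position']); R=Rc.T; t=-R@c
    return f,m['cx'],m['cy'],R,t
def ray(c,u,v,z):
    f,cx,cy,R,t=c; d=R.T@np.array([(u-cx)/f,(v-cy)/f,1]); o=-R.T@t
    return o+d*(z-o[2])/d[2]
def proj(c,X):
    f,cx,cy,R,t=c; p=R@np.array(X)+t; return np.array([f*p[0]/p[2]+cx,f*p[1]/p[2]+cy])
def save(n,fn):
    im=bot.camera(n); cv2.imwrite('pics/'+fn,im[:,:,::-1]); return im
def delta(target,rot=None):
    s=bot.read_state(); Rt=Ro.from_rotvec(s['tcp_rot'])
    return np.round(Rt.inv().apply(np.array(target)-s['position'])/0.04,3)
E
python3 - <<'E'
from h import *
print(bot.read_state())
for n in ['top','scene']:
    save(n,n+'0.png'); c=cam(n); print(n, bot.camera_model(n), 'center',-c[3].T@c[4])
c=cam('top')
for nm,z in [('ratchet',.024),('red_box',.045),('carriage',.0425),('lever',.08),('mark',.0095),('rail',.012),('tube',.11),('cup',.08),('blue_box',.045),('pliers',.01),('screwdriver',.01)]:
    r=bot.masks_of('top',nm)
    for q in r[:2]:
        px=q['pixels'].astype(np.uint8); 
        ys,xs=np.nonzero(px)
        if len(xs)<5: continue
        rc=cv2.minAreaRect(np.c_[xs,ys].astype(np.float32)); P=np.array([ray(c,u,v,z)[:2] for u,v in cv2.boxPoints(rc)])
        print(nm,round(q['p'],2),q['bbox'],'ctr',ray(c,xs.mean(),ys.mean(),z).round(3)[:2],P.round(3).tolist())
E
```

```text
{'t': 0.0, 'joint_positions': array([ 1.16196816e+00,  3.42757476e-01,  1.52504531e+00, -7.37530174e-06,
        1.27537419e+00, -1.46013493e-01]), 'qvel': array([ 2.54237769e-04,  2.24239993e-03,  1.79182354e-04, -1.04935745e-03,
       -6.75434715e-04, -3.46609188e-05]), 'joint_efforts': array([ 3.82552080e-04, -4.31232512e+01, -2.44226682e+01,  7.18720886e-02,
        5.58517501e-02, -1.05313893e-04]), 'position': array([0.13621624, 0.50659283, 0.22601705]), 'tcp_rot': array([-4.11581798e-01, -3.11408342e+00,  2.39621030e-03]), 'wrist_force': array([-0.44953528,  0.38120866, -0.19928726]), 'torque': array([-0.0438598 , -0.01188678,  0.03533615]), 'gripper_width': 0.0914062632545788}
top {'fovy': 53.22407734306818, 'cx': 317.0568078335238, 'cy': 241.2075959280566, 'R': array([[-0.01803633, -0.99958756,  0.02234737],
       [-0.99864664,  0.01691987, -0.04917924],
       [ 0.04878084, -0.02320414, -0.99853993]]), 't': array([-0.00534859,  0.57221576,  0.93523303])} center [0.52572343 0.00667307 0.96212819]
scene {'fovy': 47.751603730001634, 'cx': 305.88457345639085, 'cy': 238.040383
[... 1205 characters left out ...]
014] [[0.602, 0.204], [0.634, -0.221], [0.501, -0.23], [0.471, 0.193]]
tube 0.58 [451.6, 161.3, 491.9, 186.1] ctr [ 0.682 -0.297] [[0.682, -0.259], [0.711, -0.32], [0.683, -0.333], [0.654, -0.271]]
cup 0.68 [128.5, 155.8, 174.3, 198.7] ctr [0.694 0.293] [[0.698, 0.346], [0.745, 0.299], [0.684, 0.241], [0.638, 0.287]]
blue_box 0.96 [79.1, 247.7, 165.4, 358.9] ctr [0.46  0.355] [[0.56, 0.437], [0.564, 0.281], [0.36, 0.272], [0.356, 0.427]]
pliers 0.62 [350.4, 151.7, 432.6, 180.8] ctr [ 0.725 -0.16 ] [[0.697, -0.08], [0.75, -0.083], [0.743, -0.247], [0.689, -0.244]]
screwdriver 0.89 [207.5, 154.2, 309.0, 172.5] ctr [0.73  0.065] [[0.735, 0.197], [0.748, -0.004], [0.721, -0.005], [0.709, 0.195]]
```

View pics/top0.png

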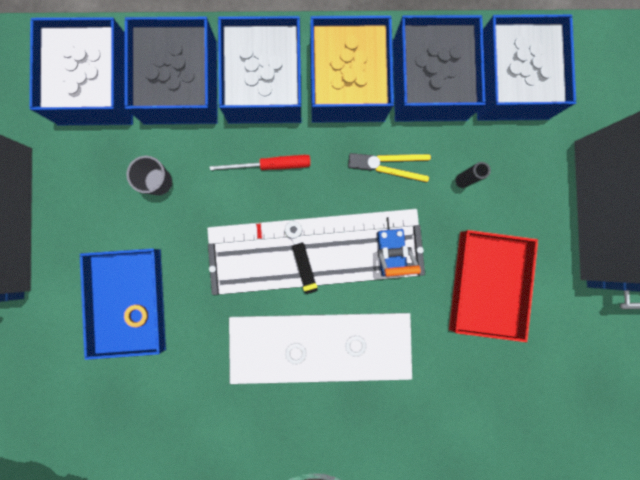

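View pics/scene0.png

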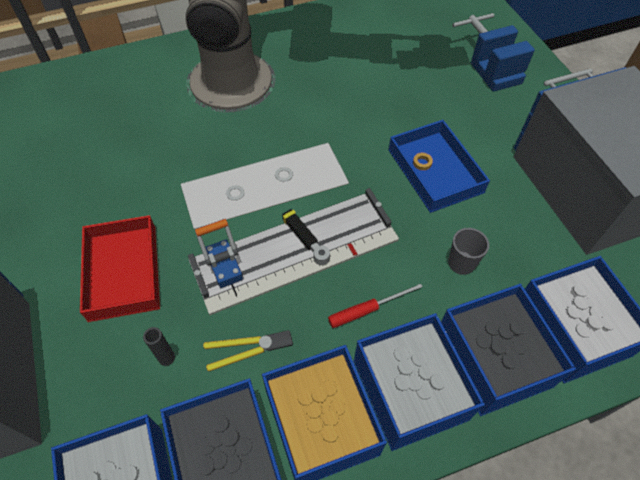

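The top view shows the ratchet head at (293,229), its grip end at (310,289), the mark at (259,231), the pointer at (388,222) and the crossbar at (402,270). The lever leans towards -x, so it is locked. The networks agree, apart from one wrong "mark" hit on the crossbar.

```bash
cat >> h.py <<'E'
def go(target,yaw):
    """yaw: world angle of tool x axis, tool down; picks the delta"""
    s=bot.read_state(); Rt=Ro.from_rotvec(s['tcp_rot'])
    x=np.array([np.cos(yaw),np.sin(yaw),0]); z=np.array([0,0,-1.]); T=Ro.from_matrix(np.c_[x,np.cross(z,x),z])
    d=Rt.inv().apply(np.array(target)-s['position'])/.04
    r=(Rt.inv()*T).as_rotvec(degrees=True)/8
    print('delta',d.round(3),r.round(3),'rows>=',int(max(np.linalg.norm(d)*.8,np.linalg.norm(r)*8/8.59))+1, 'q6',s['joint_positions'][5].round(2))
E
python3 - <<'E'
from h import *
c=cam('top'); s=bot.read_state()
m=Ro.from_rotvec(s['tcp_rot']).as_matrix(); print('tool x yaw',np.degrees(np.arctan2(m[1,0],m[0,0])))
h=ray(c,293,229.5,.036);g=ray(c,310,290,.036)
d=(h-g)[:2];L=np.linalg.norm(d);a=np.arctan2(d[1],d[0]);print('head',h,'grip',g,L,np.degrees(a))
o=(h+g)/2; print('mid',o)
for nm,u,v,z in [('mark',259.5,231,.0095),('ptr',388,220,.015),('bar',402.5,270,.1086)]: print(nm,ray(c,u,v,z))
for k in (0,np.pi): go([o[0],o[1],.16],a+k)
E
```

```text
tool x yaw 164.94352011396256
head [0.59445018 0.03133008 0.036     ] grip [4.77128164e-01 4.41313343e-04 3.60000000e-02] 0.12132011940915008 14.750209943350459
mid [0.53578917 0.0158857  0.036     ]
mark [0.59451826 0.09862514 0.0095    ]
ptr [ 0.61186919 -0.15736652  0.015     ]
bar [ 0.51334872 -0.16487398  0.1086    ]
delta [-12.832  -9.262   1.668] [ 1.0000e-03 -1.0000e-03  1.8774e+01] rows>= 18 q6 -0.15
delta [-12.832  -9.262   1.668] [ 1.000e-03  1.000e-03 -3.726e+00] rows>= 13 q6 -0.15
```

arm_command(deltas=[[-12.8,-9.2,1.6,0,0,-3.7,-1],[-12.8,-9.2,1.6,0,0,-3.7,-1],[-12.8,-9.2,1.6,0,0,-3.7,-1],[-12.8,-9.2,1.6,0,0,-3.7,-1],[-12.8,-9.2,1.6,0,0,-3.7,-1],[-12.8,-9.2,1.6,0,0,-3.7,-1],[-12.8,-9.2,1.6,0,0,-3.7,-1],[-12.8,-9.2,1.6,0,0,-3.7,-1],[-12.8,-9.2,1.6,0,0,-3.7,-1],[-12.8,-9.2,1.6,0,0,-3.7,-1],[-12.8,-9.2,1.6,0,0,-3.7,-1],[-12.8,-9.2,1.6,0,0,-3.7,-1],[-12.8,-9.2,1.6,0,0,-3.7,-1],[-12.8,-9.2,1.6,0,0,-3.7,-1],[-12.8,-9.2,1.6,0,0,-3.7,-1]], newtons=30)

```text
t: 2.15
position: [0.5352, 0.0177, 0.1621]
tcp_rot: [0.394, -3.116, -0.001]
wrist_force: [-1.0, -0.2, 0.6]
gripper_width: 0.0918
```

Run:
```python
from h import *
s=bot.read_state();print(s['t'],s['position'],s['qvel'].round(3),s['wrist_force'])
c=cam('wrist'); save('wrist','w1.png'); print(bot.camera_model('wrist')['mount'])
for nm,z in [('ratchet',.036),('carriage',.0425),('lever',.1086),('mark',.0095),('rail',.012)]:
    for q in bot.masks_of('wrist',nm)[:2]:
        ys,xs=np.nonzero(q['pixels'])
        rc=cv2.minAreaRect(np.c_[xs,ys].astype(np.float32)); P=np.array([ray(c,u,v,z)[:2] for u,v in cv2.boxPoints(rc)])
        print(nm,round(q['p'],2),q['bbox'],'ctr',ray(c,xs.mean(),ys.mean(),z).round(4)[:2],P.round(3).tolist())
```

```text
2.15 [0.53524657 0.01773199 0.16213166] [ 0.042 -0.028  0.031  0.003  0.004  0.004] [-0.97511945 -0.20354588  0.58059798]
[[ 5.86860757e-04 -9.68523948e-01 -2.48919700e-01  6.64073748e-02]
 [ 9.99999799e-01  6.28174872e-04 -8.65410359e-05  5.42333776e-04]
 [ 2.40182167e-04 -2.48919599e-01  9.68524122e-01 -1.57108160e-01]
 [ 0.00000000e+00  0.00000000e+00  0.00000000e+00  1.00000000e+00]]
ratchet 0.66 [287.5, 152.9, 332.6, 312.5] ctr [0.5292 0.0122] [[0.475, -0.015], [0.468, 0.012], [0.591, 0.045], [0.599, 0.015]]
ratchet 0.27 [0.0, 136.2, 120.3, 219.8] ctr [ 0.5374 -0.1887] [[0.565, -0.235], [0.516, -0.228], [0.508, -0.133], [0.558, -0.135]]
carriage 0.73 [0.2, 131.6, 136.3, 277.3] ctr [ 0.5413 -0.1656] [[0.621, -0.225], [0.511, -0.223], [0.492, -0.128], [0.601, -0.12]]
rail 0.81 [0.4, 121.0, 536.6, 311.1] ctr [ 0.5427 -0.043 ] [[0.635, -0.262], [0.503, -0.245], [0.466, 0.197], [0.604, 0.229]]
```

View pics/w1.png

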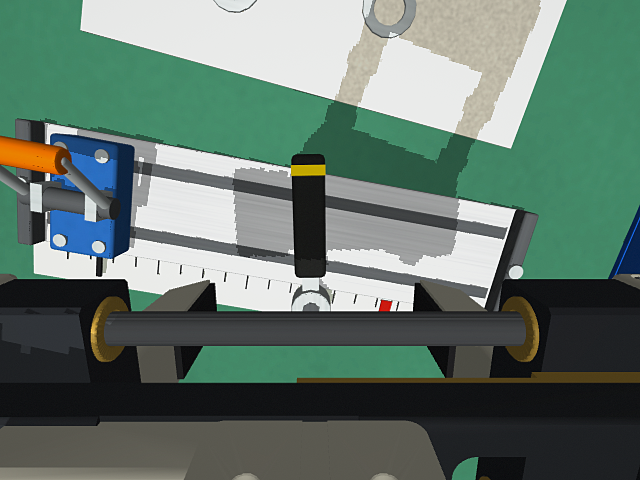

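The ratchet grip runs from (308,154) to (310,276), the pointer tip is at (98,275) and the mark is at (386,306). The lever's orange bar is at the left, cut off by the picture edge.

Run:
```python
from h import *
c=cam('wrist')
g=ray(c,308,154,.036);e=ray(c,310,277,.036);d=(e-g);L=np.linalg.norm(d);a=np.arctan2(d[1],d[0]);o=g+.072*d/L
print(g,e,L,np.degrees(a),'origin',o)
print('mark',ray(c,386,306,.0095),'ptr',ray(c,98.5,276,.015))
go([o[0],o[1],.017],a+np.pi)
t=cam('top')
P=np.array([ray(t,u,v,.045)[:2] for u,v in [(467,232),(537,238),(527,341),(451,333)]]);print('redbox',P.round(3),P.mean(0))
```

```text
[ 0.47169197 -0.00130798  0.036     ] [0.56629507 0.02472534 0.036     ] 0.09811972485800219 15.386085219668972 origin [0.54111148 0.0177952  0.036     ]
mark [0.58475802 0.10135938 0.0095    ] ptr [ 0.61987069 -0.15478714  0.015     ]
delta [-0.139 -0.087  3.654] [-0.     0.004 -0.093] rows>= 3 q6 -1.93
redbox [[ 0.583 -0.305]
 [ 0.57  -0.441]
 [ 0.372 -0.414]
 [ 0.391 -0.268]] [ 0.47894287 -0.35673317]
```

arm_command(deltas=[[-0.14,-0.08,1.0,0,0,-0.1,-1],[-0.14,-0.08,2.0,0,0,-0.1,-1],[-0.14,-0.08,2.8,0,0,-0.1,-1],[-0.14,-0.08,3.3,0,0,-0.1,-1],[-0.14,-0.08,3.6,0,0,-0.1,-1],[-0.14,-0.08,3.65,0,0,-0.1,-1],[-0.14,-0.08,3.65,0,0,-0.1,1],[-0.14,-0.08,3.65,0,0,-0.1,1],[-0.14,-0.08,3.65,0,0,-0.1,1],[-0.14,-0.08,3.65,0,0,-0.1,1],[-0.14,-0.08,3.65,0,0,-0.1,1],[-0.14,-0.08,3.65,0,0,-0.1,1],[-0.14,-0.08,3.65,0,0,-0.1,1],[-0.14,-0.08,3.65,0,0,-0.1,1]], newtons=30)

```text
t: 3.85
position: [0.5411, 0.0181, 0.0172]
tcp_rot: [-0.422, 3.113, 0.0]
wrist_force: [1.0, -0.0, 0.9]
gripper_width: 0.0325
```

arm_command(deltas=[[0,0,0,0,0,0,1],[0,0,0,0,0,0,1],[0,0,0,0,0,0,1],[0,0,0,0,0,0,1]])

```text
t: 4.25
position: [0.5412, 0.0179, 0.0172]
tcp_rot: [-0.422, 3.112, -0.0]
wrist_force: [0.7, -1.0, -0.3]
gripper_width: 0.0256
```

Run:
```python
from h import *
s=bot.read_state();print(s['gripper_width'],s['wrist_force'])
go([.541,.018,.19],np.radians(195.5)); go([.472,-.357,.19],np.radians(171))
```

```text
0.02556605213779305 [ 0.68432861 -0.99360833 -0.25948576]
delta [ 1.000e-03  2.000e-03 -4.321e+00] [-0.002  0.005 -0.008] rows>= 4 q6 -1.95
delta [ 4.159 -8.575 -4.322] [-1.000e-03  5.000e-03  3.055e+00] rows>= 9 q6 -1.95
```

arm_command(deltas=[[0,0,-1.0,0,0,0,1],[0,0,-2.2,0,0,0,1],[0,0,-3.3,0,0,0,1],[0,0,-4.3,0,0,0,1],[0.5,-1.0,-4.3,0,0,0.4,1],[1.0,-2.1,-4.3,0,0,0.8,1],[1.55,-3.2,-4.3,0,0,1.2,1],[2.1,-4.3,-4.3,0,0,1.6,1],[2.6,-5.4,-4.3,0,0,2.0,1],[3.1,-6.5,-4.3,0,0,2.4,1],[3.6,-7.5,-4.3,0,0,2.75,1],[4.0,-8.2,-4.3,0,0,3.0,1],[4.15,-8.55,-4.3,0,0,3.05,1],[4.15,-8.55,-4.3,0,0,3.05,1],[4.15,-8.55,-4.3,0,0,3.05,1]])

```text
t: 5.75
position: [0.4721, -0.3547, 0.1885]
tcp_rot: [-0.244, -3.132, -0.003]
wrist_force: [0.7, -0.4, -2.9]
gripper_width: 0.0259
```

Run:
```python
from h import *
s=bot.read_state();print(s['position'],s['gripper_width'])
save('wrist','w2.png')
go([.475,-.357,.013],np.radians(171))
```

```text
[ 0.4721048  -0.35469211  0.18848927] 0.02587469121713156
delta [-0.077 -0.064  4.393] [ 0.011 -0.002  0.015] rows>= 4 q6 -2.19
```

View pics/w2.png

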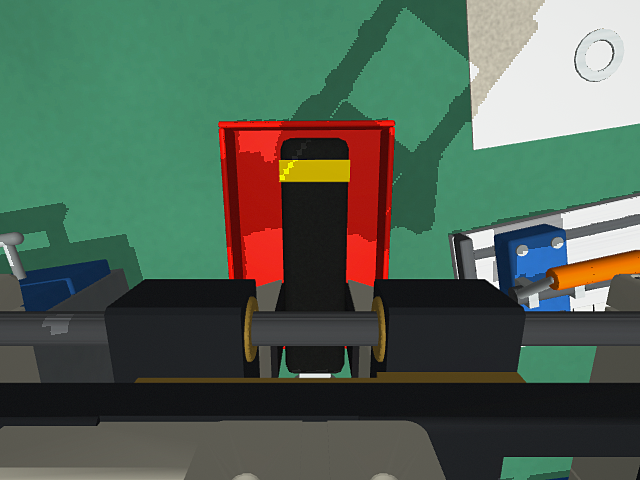

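The grip is aligned with the box, and both box walls show evenly either side (cols 228–385, with the grip at 282–348). Lowering and releasing with a partial opening.

arm_command(deltas=[[-0.05,-0.06,1.0,0,0,0,1],[-0.05,-0.06,2.0,0,0,0,1],[-0.05,-0.06,3.0,0,0,0,1],[-0.05,-0.06,3.7,0,0,0,1],[-0.05,-0.06,4.1,0,0,0,1],[-0.05,-0.06,4.3,0,0,0,1],[-0.05,-0.06,4.42,0,0,0,1],[-0.05,-0.06,4.42,0,0,0,1],[-0.05,-0.06,4.42,0,0,0,0.0],[-0.05,-0.06,4.42,0,0,0,0.0],[-0.05,-0.06,4.42,0,0,0,0.0],[-0.05,-0.06,4.42,0,0,0,0.0],[-0.05,-0.06,4.42,0,0,0,0.0],[-0.05,-0.06,4.0,0,0,0,0.0],[-0.05,-0.06,3.2,0,0,0,0.0],[-0.05,-0.06,2.2,0,0,0,0.0],[-0.05,-0.06,1.2,0,0,0,0.0],[-0.05,-0.06,0.2,0,0,0,0.0],[-0.05,-0.06,0,0,0,0,0.0]])

```text
t: 7.7
position: [0.4756, -0.3586, 0.1942]
tcp_rot: [0.243, 3.125, -0.007]
wrist_force: [0.8, -0.2, 0.2]
gripper_width: 0.0458
```

Run:
```python
from h import *
s=bot.read_state();print(s['t'],s['position'],s['gripper_width'])
a=save('wrist','w3.png'); t=save('top','t3.png'); sc=save('scene','s3.png')
cv2.imwrite('pics/m3.png',np.hstack([a[100:400,200:420],cv2.resize(t[200:300,360:560],(400,300))[:, :, :][:300,:],])[:,:,::-1])
c=cam('top'); cs=cam('scene')
for nm,z in [('carriage',.0425),('lever',.1086),('rail',.012)]:
  for cn,cc in [('top',c),('scene',cs)]:
    for q in bot.masks_of(cn,nm)[:1]:
        ys,xs=np.nonzero(q['pixels']); print(nm,cn,round(q['p'],2),q['bbox'],ray(cc,xs.mean(),ys.mean(),z).round(4)[:2])
# orange bar by colour, both fixed cameras
for im,cc in [(t,c),(sc,cs)]:
    h=cv2.cvtColor(im,cv2.COLOR_RGB2HSV); m=cv2.inRange(h,(6,170,120),(16,255,255))
    n,l,st,ct=cv2.connectedComponentsWithStats(m)
    for i in range(1,n):
        if st[i,4]>60: print(st[i],ct[i],ray(cc,*ct[i],.1086).round(4))
```

```text
7.7 [ 0.47558097 -0.35859599  0.19422602] 0.04580791373358911
carriage top 0.64 [377.5, 228.3, 420.9, 274.5] [ 0.5433 -0.1651]
carriage scene 0.8 [194.9, 217.6, 242.7, 293.6] [ 0.5386 -0.1622]
lever top 0.79 [378.2, 245.6, 417.7, 276.4] [ 0.5264 -0.1585]
lever scene 0.72 [193.7, 218.5, 237.1, 264.4] [ 0.5394 -0.1647]
rail top 0.7 [206.7, 212.7, 424.5, 294.6] [ 0.5515 -0.0121]
rail scene 0.97 [186.0, 187.0, 396.9, 318.6] [ 0.5559 -0.0304]
[386 266  34  10 232] [402.49568966 270.49568966] [ 0.5125 -0.1648  0.1086]
[196 220  31  15 201] [211.07462687 227.07462687] [ 0.5117 -0.1638  0.1086]
```

View pics/m3.png

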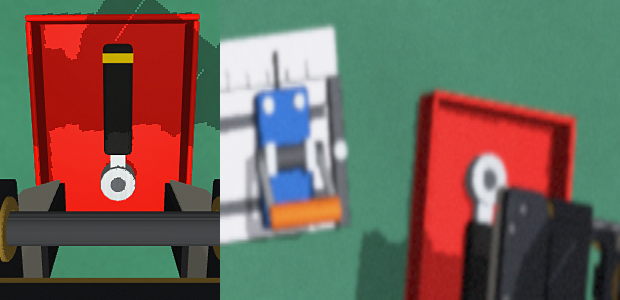

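The ratchet lies flat in the red box, with its head at about (118,185) in the crop. Both fixed cameras put the crossbar at (0.512,-0.164), within 1 mm of each other. Next I move above it with the jaws across the bar.

Run:
```python
from h import *
go([.512,-.164,.19],np.pi/2+.075)
```

```text
delta [-0.205  4.908 -0.052] [ 8.000e-03 -2.700e-02  9.602e+00] rows>= 9 q6 -2.19
```

arm_command(deltas=[[-0.2,0.6,-0.1,0,0,1.05,0],[-0.2,1.2,-0.1,0,0,2.1,0],[-0.2,1.8,-0.1,0,0,3.15,0],[-0.2,2.4,-0.1,0,0,4.2,0],[-0.2,3.0,-0.1,0,0,5.25,0],[-0.2,3.6,-0.1,0,0,6.3,0],[-0.2,4.1,-0.1,0,0,7.35,0],[-0.2,4.5,-0.1,0,0,8.4,0],[-0.2,4.8,-0.1,0,0,9.3,0],[-0.2,4.9,-0.1,0,0,9.6,0],[-0.2,4.9,-0.1,0,0,9.6,0],[-0.2,4.9,-0.1,0,0,9.6,0]])

```text
t: 9.35
position: [0.5117, -0.1643, 0.1916]
tcp_rot: [-2.132, -2.302, -0.002]
wrist_force: [-0.1, 0.4, -0.6]
gripper_width: 0.0455
```

Run:
```python
from h import *
s=bot.read_state();print(s['t'],s['position'],s['joint_positions'].round(2))
a=save('wrist','w4.png')
c=cam('wrist'); h=cv2.cvtColor(a,cv2.COLOR_RGB2HSV)
m=cv2.inRange(h,(6,170,120),(16,255,255))
n,l,st,ct=cv2.connectedComponentsWithStats(m)
for i in range(1,n):
    if st[i,4]>100: print(st[i],ct[i],ray(c,*ct[i],.1086).round(4))
print('expected bar px',proj(c,[.512,-.164,.1086]))
go([.512,-.164,.092],np.pi/2+.075)
```

```text
9.35 [ 0.51165158 -0.1643248   0.19156765] [-0.45  0.4   1.54  0.    1.21 -0.53]
[ 304  212   23   91 1783] [315.12338755 254.4049355 ] [ 0.5121 -0.1636  0.1086]
expected bar px [314.94548357 254.96106552]
delta [0.003 0.014 2.49 ] [-0.014 -0.026  0.01 ] rows>= 2 q6 -0.53
```

View pics/w4.png

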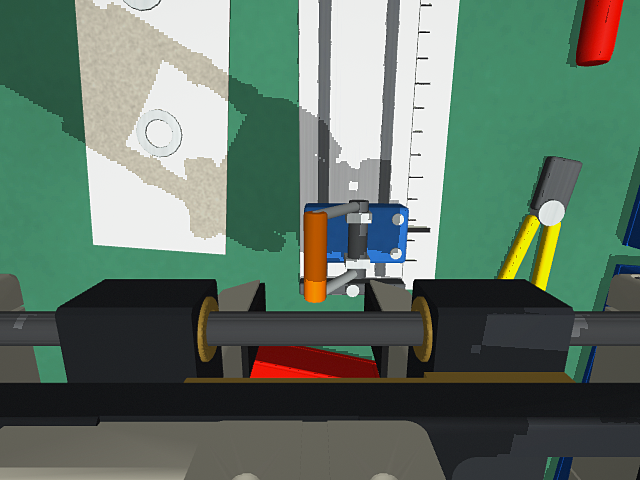

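The whole bar shows at (315,254), where I predicted it, and the rail is square to the picture. Descending and gripping.

arm_command(deltas=[[0,0.01,0.9,0,0,0,0],[0,0.01,1.7,0,0,0,0],[0,0.01,2.2,0,0,0,0],[0,0.01,2.45,0,0,0,0],[0,0.01,2.5,0,0,0,0],[0,0.01,2.5,0,0,0,1],[0,0.01,2.5,0,0,0,1],[0,0.01,2.5,0,0,0,1],[0,0.01,2.5,0,0,0,1],[0,0.01,2.5,0,0,0,1],[0,0.01,2.5,0,0,0,1],[0,0.01,2.5,0,0,0,1]], newtons=12)

```text
t: 10.6
position: [0.5119, -0.1643, 0.0922]
tcp_rot: [-2.133, -2.302, -0.002]
wrist_force: [-2.0, -0.3, 6.1]
gripper_width: 0.0156
```

Run:
```python
from h import *
s=bot.read_state();print(s['t'],s['position'],s['gripper_width'],s['wrist_force'])
Rt=Ro.from_rotvec(s['tcp_rot'])
th=.075; rx=np.array([np.cos(th),np.sin(th),0])
for a in np.linspace(-.6,.6,9)[1:]:
    d=rx*.065*(np.sin(a)+np.sin(.6))+np.array([0,0,.065*(np.cos(a)-np.cos(.6))])
    print(round(a+.6,2),(Rt.inv().apply(d)/.04).round(3))
```

```text
10.6 [ 0.51193756 -0.16427082  0.09217232] 0.015616629002595429 [-2.03633234 -0.28324507  6.09221548]
0.15 [ 0.     0.211 -0.122]
0.3 [ 0.     0.437 -0.212]
0.45 [-0.     0.674 -0.267]
0.6 [-0.     0.917 -0.285]
0.75 [-1.00e-03  1.16e+00 -2.67e-01]
0.9 [-1.000e-03  1.397e+00 -2.130e-01]
1.05 [-0.002  1.624 -0.124]
1.2 [-0.003  1.835 -0.003]
```

arm_command(deltas=[[0,0.1,-0.06,0,0,0,1],[0,0.21,-0.12,0,0,0,1],[0,0.32,-0.17,0,0,0,1],[0,0.44,-0.21,0,0,0,1],[0,0.67,-0.265,0,0,0,1],[0,0.92,-0.285,0,0,0,1],[0,1.16,-0.265,0,0,0,1],[0,1.4,-0.21,0,0,0,1],[0,1.62,-0.125,0,0,0,1],[0,1.73,-0.07,0,0,0,1],[0,1.82,-0.01,0,0,0,1],[0,1.82,-0.01,0,0,0,1],[0,1.82,-0.01,0,0,0,1]])

```text
t: 11.9
position: [0.5836, -0.1588, 0.0923]
tcp_rot: [-2.131, -2.301, 0.001]
wrist_force: [-6.4, -2.3, 3.9]
gripper_width: 0.0158
```

Run:
```python
from h import *
s=bot.read_state();print(s['t'],s['position'],s['gripper_width'],s['wrist_force'])
a=save('wrist','w5.png'); b=save('scene','s5.png')
cv2.imwrite('pics/m5.png',np.hstack([cv2.resize(a,(480,360)),cv2.resize(b[160:340,180:340],(320,360))])[:,:,::-1])
```

```text
11.9 [ 0.5835813  -0.15879296  0.09230364] 0.01576292223140062 [-6.40160455 -2.33353632  3.90189017]
```

View pics/m5.png

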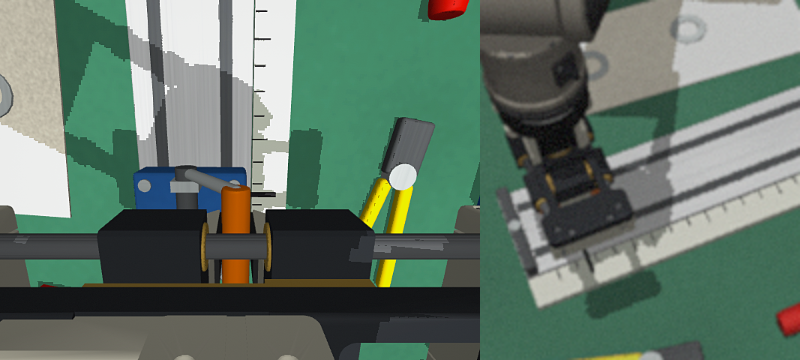

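The lever leans to +x: the bar travelled 72 of 73.4 mm, so its angle is about 1.17 rad. The pointer shows at about (355,259) in the full wrist picture. Sliding 240 mm along the rail, then measuring.

arm_command(deltas=[[0.15,0,0,0,0,0,1],[0.4,0,0,0,0,0,1],[0.8,0,0,0,0,0,1],[1.2,0,0,0,0,0,1],[1.6,0,0,0,0,0,1],[2.0,0,0,0,0,0,1],[2.4,0,0,0,0,0,1],[2.8,0,0,0,0,0,1],[3.2,0,0,0,0,0,1],[3.6,0,0,0,0,0,1],[4.0,0,0,0,0,0,1],[4.4,0,0,0,0,0,1],[4.8,0,0,0,0,0,1],[5.2,0,0,0,0,0,1],[5.6,0,0,0,0,0,1],[5.8,0,0,0,0,0,1],[5.95,0,0,0,0,0,1],[6.0,0,0,0,0,0,1],[6.0,0,0,0,0,0,1]], newtons=20)

```text
t: 13.9
position: [0.5651, 0.081, 0.093]
tcp_rot: [-2.131, -2.3, -0.0]
wrist_force: [0.7, 1.7, -4.4]
gripper_width: 0.0152
```

Run:
```python
from h import *
s=bot.read_state();print(s['t'],s['position'],s['gripper_width'],s['wrist_force'])
a=save('wrist','w6.png'); b=save('scene','s6.png')
cv2.imwrite('pics/m6.png',np.hstack([cv2.resize(a[160:300,280:430],None,fx=3,fy=3),cv2.resize(b[205:275,300:380],(450,420))])[:,:,::-1][:, :800])
c=cam('wrist'); print(proj(c,[.5945,.0986,.0095]))
```

```text
13.9 [0.56509201 0.08100912 0.09304236] 0.015184555844514338 [ 0.69090034  1.70687569 -4.35855552]
[359.98408433 233.79086075]
```

View pics/m6.png

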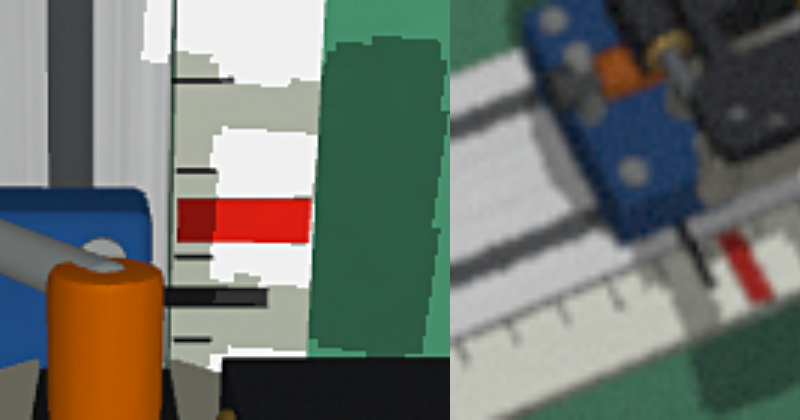

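The pointer is at (362,259) and the mark's middle at (362,233.5) in the wrist picture, so the pointer is still short of the mark.

Run:
```python
from h import *
c=cam('wrist'); y=np.array([-np.sin(.075),np.cos(.075),0])
for z in (.015,.017):
    print((ray(c,361.7,233.5,.0095)-ray(c,361.7,259.0,z))@y/.04)
print(10/ (abs(ray(c,361.7,226,.0095)-ray(c,361.7,241,.0095))@np.abs(y)*1000))
```

```text
0.4085913553229894
0.3942537835321871
0.9655584469408074
```

arm_command(deltas=[[0.1,0,0,0,0,0,1],[0.2,0,0,0,0,0,1],[0.3,0,0,0,0,0,1],[0.37,0,0,0,0,0,1],[0.4,0,0,0,0,0,1],[0.4,0,0,0,0,0,1],[0.4,0,0,0,0,0,1],[0.4,0,0,0,0,0,1]])

```text
t: 14.8
position: [0.5638, 0.0972, 0.0931]
tcp_rot: [-2.131, -2.299, -0.001]
wrist_force: [1.9, -0.4, -4.1]
gripper_width: 0.0157
```

Run:
```python
from h import *
s=bot.read_state();print(s['t'],s['position'],s['gripper_width'],s['wrist_force'])
a=save('wrist','w7.png'); b=save('scene','s7.png')
cv2.imwrite('pics/m7.png',np.hstack([cv2.resize(a[190:290,310:410],(400,400)),cv2.resize(b[205:275,310:380],(400,400))])[:,:,::-1])
```

```text
14.8 [0.56384597 0.09722349 0.09309938] 0.015694150270090253 [ 1.87776753 -0.43668108 -4.14402274]
```

View pics/m7.png

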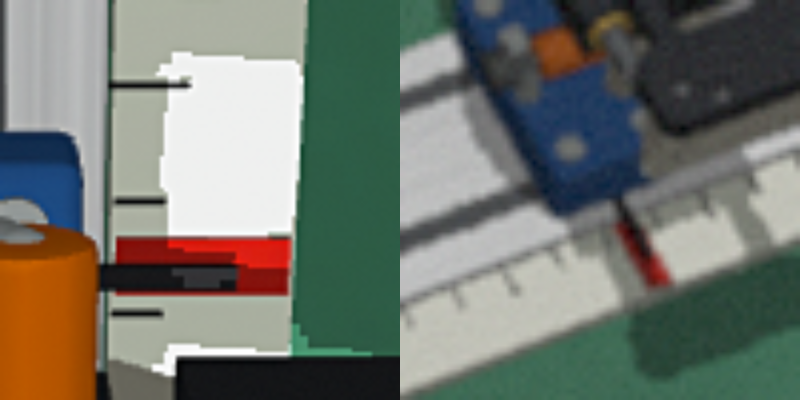

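Run:
```python
from h import *
c=cam('wrist'); y=np.array([-np.sin(.075),np.cos(.075),0])
for z in (.015,.017):
    print((ray(c,360,256.5,.0095)-ray(c,360,259.4,z))@y)
```

```text
0.0004907411521726979
-8.418402676721998e-05
```

The pointer is over the mark to within 0.5 mm. Swinging the lever back.

arm_command(deltas=[[0,-0.1,-0.06,0,0,0,1],[0,-0.21,-0.12,0,0,0,1],[0,-0.32,-0.17,0,0,0,1],[0,-0.44,-0.21,0,0,0,1],[0,-0.67,-0.265,0,0,0,1],[0,-0.92,-0.285,0,0,0,1],[0,-1.16,-0.265,0,0,0,1],[0,-1.4,-0.21,0,0,0,1],[0,-1.62,-0.125,0,0,0,1],[0,-1.73,-0.07,0,0,0,1],[0,-1.83,-0.01,0,0,0,1],[0,-1.86,0.01,0,0,0,1],[0,-1.86,0.01,0,0,0,1],[0,-1.86,0.01,0,0,0,1]])

```text
t: 16.3
position: [0.4913, 0.0918, 0.0939]
tcp_rot: [-2.133, -2.301, -0.006]
wrist_force: [5.7, 3.3, 9.3]
gripper_width: 0.0154
```

Run:
```python
from h import *
s=bot.read_state();print(s['t'],s['position'],s['gripper_width'],s['wrist_force'])
```

```text
16.3 [0.4912965  0.09178625 0.09394759] 0.015418895497333468 [5.70354405 3.31189213 9.2530209 ]
```

arm_command(deltas=[[0,-1.86,0,0,0,0,0],[0,0,0,0,0,0,0],[0,0,0,0,0,0,0],[0,0,0,0,0,0,0],[0,0,-0.5,0,0,0,0],[0,0,-1.2,0,0,0,0],[0,0,-2.2,0,0,0,0],[0,0,-3.0,0,0,0,0],[0,0,-3.0,0,0,0,0]])

```text
t: 17.2
position: [0.4917, 0.091, 0.2171]
tcp_rot: [-2.135, -2.303, -0.01]
wrist_force: [-0.2, -0.2, -0.4]
gripper_width: 0.0461
```

Run:
```python
from h import *
s=bot.read_state();print(s['t'],s['position'],s['gripper_width'],s['wrist_force'])
a=save('wrist','w8.png'); b=save('scene','s8.png')
cv2.imwrite('pics/m8.png',np.hstack([a[100:400,200:600],cv2.resize(b[170:310,60:400],(400,300))[:, :]])[:,:,::-1])
c=cam('wrist');h=cv2.cvtColor(a,cv2.COLOR_RGB2HSV);m=cv2.inRange(h,(6,170,120),(16,255,255))
n,l,st,ct=cv2.connectedComponentsWithStats(m)
for i in range(1,n):
    if st[i,4]>100: print(st[i],ct[i],ray(c,*ct[i],.1086).round(4))
```

```text
17.2 [0.49169611 0.09100775 0.21706959] 0.04611556024196133 [-0.20984207 -0.20539813 -0.40477748]
[ 305  205   21   83 1505] [315.0013289  245.47109635] [0.4901 0.093  0.1086]
```

View pics/m8.png

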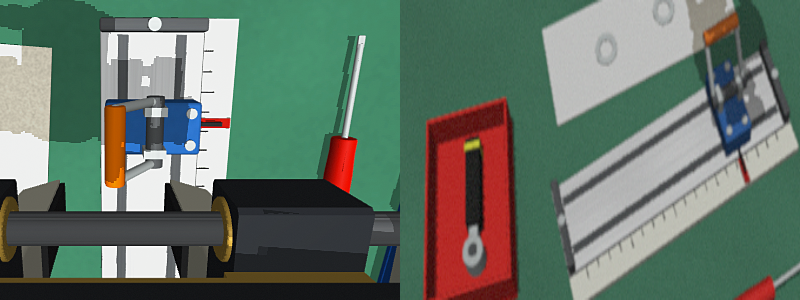

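The lever is back at -x and locked, and the ratchet is flat in the box. In the last command's first row I mistyped the sideways shift, so the arm briefly tugged on the lever at its stop. I'll check the pointer closely.

Run:
```python
from h import *
a=cv2.imread('pics/w8.png'); b=cv2.imread('pics/s8.png')
cv2.imwrite('pics/m9.png',np.hstack([cv2.resize(a[195:255,390:450],(400,400),interpolation=0),cv2.resize(b[215:275,320:380],(400,400))]))
c=cam('wrist'); y=np.array([-np.sin(.08),np.cos(.08),0])
print('mark top-view px', proj(c,[.5945,.0986,.0095]), 'px per mm', (proj(c,np.r_[.6,.1,.0095])-proj(c,np.r_[.6,.1,.0095]+y*.001)), 'parallax 6.5mm', proj(c,[.6,.1,.016])-proj(c,[.6,.1,.0095]))
```

```text
mark top-view px [419.12474045 224.24401546] px per mm [-0.07018947  0.98117228] parallax 6.5mm [1.90984075 1.18759072]
```

View pics/m9.png

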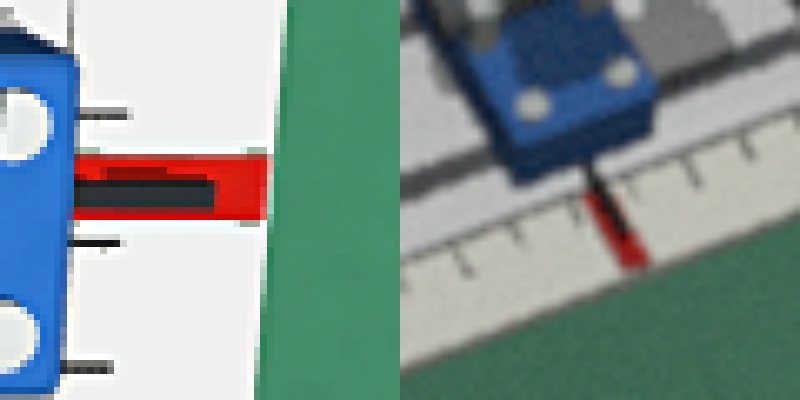

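The mark's middle is at row 187 and the pointer at row 193.5 in the 6.67x crop. That is 1.0 px apart against 1.2 px of expected parallax, so the error is about 0.2 mm. Handing in.

Run:
```python
from h import *
print(bot.read_state()['wrist_force']); print(bot.sign_off())
```

```text
[-0.79001476  1.18344187 -1.2584905 ]
the job is handed in; nothing more can be done
None
```

I carried out the whole task and handed the job in at about 17 s; the sign-off gives no verdict.

- **Ratchet:** I put it in the red box and let go. The last pictures show it lying flat on the floor of the box.
- **Carriage:** I swung the lever over to about 1.17 rad, measured by how far the crossbar travelled, and slid the carriage about 257 mm. The pointer was within 0.5 mm of the mark's middle before locking and about 0.2 mm after.
- **Lever:** I swung it back. The crossbar travelled slightly further back than it had gone forward, so it should be at its locked stop. I did not measure the angle directly, but the last picture shows it leaning towards -x. The gripper is open and about 0.1 m above it.
- **Other objects:** I kept clear of the pliers, screwdriver, tube and cup, but did not measure their positions again at the end.

**One slip:** in the first 0.1 s row of the release, I entered a wrong sideways shift while still gripping the bar, which pulled the lever against its locked stop. The last pictures show no effect on the carriage or lever. I did not record the peak force at that moment; the reading at the end of the move was close to zero.

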